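# Stir bar from the tilt-out bin

### The arm

A 7-joint arm with a two-finger parallel gripper is mounted at the origin on the work surface. World frame = base frame: x ahead of the robot, y to its left, z up, the work surface at z = 0. Lengths are in m, angles in rad, forces in N, time in s.
With the tool pointing down it reaches from about 0.4 to 0.9 m from the base axis. Payload 5.6 kg.
Tool frame: the origin (TCP) lies midway between the tips of the shut fingers; the grasp point (between the pads) lies 19 mm behind it; y points along the fingers, z is the direction in which the jaws open and shut, and the axes are right-handed (so a half turn about y gives the same grasp; the last joint's range is limited). The gripper opens to 92 mm and grips with 3 to 60 N. Pads are 20 mm wide; open, the fingers measure 128 mm over their backs; the gripper's body (75 mm by 189 mm) begins 69 mm behind the grasp point.
Start: joints at [1.244, 0.468, -0.012, 1.603, 0.006, 1.071, -0.056], TCP at [0.182, -0.624, 0.215] pointing down, gripper open.
Joint ranges: [-2.53, 2.53], [-0.31, 2.02], [-1.57, 1.55], [0.28, 2.44], [-1.29, 4.43], [0.15, 1.84], [-2.92, 2.92]. Speed limits (rad/s): [2.57, 2.57, 3.14, 3.14, 3.14, 3.14, 3.14].

### API

Orientations are given as a 3x3 rotation matrix whose columns are the frame's x, y, z axes.
In Python, from station import env, effector, solver, viewer, workorder, search_frame, tip_of gives the robot as it stands. Calls block until the motion is done:
- env.reach(position, orientation): joint-space move of the TCP to a pose.
- env.movel(position, frame=None, rate=0.15): straight line of the TCP; frame=None keeps the orientation; rate is the mean speed in m/s.
- env.goto_joints(angles): joint-space move.
- effector.release() and effector.grasp(squeeze=None): open the fingers fully, or close them until they stop; squeeze is the grip in N (None keeps the last).
- env.pause(seconds).
- solver.inverse_kinematics(position, orientation): joint angles nearest the present ones, or None.
- env.sense(): the state.
- viewer.read_camera(name): name is "side" or "top"; returns (picture, depth): 384x512x3 uint8, red, green, blue; 384x512 float32, m along the optical axis (not along the pixel's ray), 0 where there is no reading.
- viewer.camera_info(name): a dict with "intrinsics" (3x3 intrinsics, pixels), "eye" and "rotation" of the camera in the world. Camera axes: x right, y up, looking along -z (the intrinsics and any distortion apply to the point x, -y, -z); pixel columns grow to the right and rows downward; lengths in m; the calibration is good to about 2 mm. A picture is of the moment at which its call begins. camera_info takes no time and is no camera call.
A pose or a line that the arm cannot do raises env.PlanningError and nothing moves.
- workorder.finish_job(): hands the job in, once; it reports no verdict.
Trained networks look in the newest picture that a camera, given by its name, has taken for a name from the list of things; names that differ only in an ending like _2 or _b are one class to them, and where a whole thing is asked for, a point or a joint stands for the part that bears it (a point fixed in the world has none). Each returns a list of dicts, best first, with "score" (0 to 1); they miss things now and then, are a little off and sometimes report something else, mostly with a low value. They report only what shows in the picture. A call takes as long as a camera call.
- search_frame(camera, name): "at" ([x, y, z] in m, in world coordinates, good to about 4 mm: the middle of the surface that is visible of it).
- tip_of(camera, name): "at" ([x, y, z] in m, in world coordinates, good to about 4 mm: a listed point, or the origin of a listed thing).
The state is a dict: "t": time; "joint_positions": joint angles; "joint_velocities": joint speeds; "tau": joint torques, N m; "ee_pos": TCP position; "tcp_rot": TCP orientation; "wrist_force": force on the tool from outside, world axes, zero at the start; "moment": the same for the moment, N m; "gripper_width": finger opening in m.
Only numpy, scipy, OpenCV 4.12 (cv2) and the standard library are available. Lean on these libraries where they do the work, as an engineer would, in place of code of your own. Each camera call takes 0.05 s, during which the arm holds its last target. There are 200 camera calls.

### The job

Tip the wide bin of the bench rack forward until it hangs fully open, take the white stir bar out of its mouth and lay it in the rectangular steel tray. Leave the wide bin open.

Things in the scene. Friction and masses are not known exactly. Their poses are not given: they have to be found in the camera images.
- wide_bin (a joint): Tilt (rad) of the wider of two grey tilt-out bins, side by side in cream housings, fronts to the robot: 0 shut, 1.0 open on its stop. Front 210 mm wide (the other 90 mm, as tall; either may be on the left). Level hinge along the front's bottom edge, 190 mm below its top edge. Shuts by its weight below about 0.3 rad; past 0.45 falls open by itself in about 2 s and stays. Takes under 2 N at the top.
- wide_pull (a point): Middle of the top edge of the wide bin's front, a sheet 6 mm thick. Shut, it stands 222 mm above the bench and 40 mm above the housing's flat, empty roof, which runs 120 mm back behind it: a finger set down behind the sheet can pull it forward. Axes, tilting with the bin; shut: x level into the rack, y along the hinge, z up.
- stir_bar: White plastic cylinder 50 mm long, 16 mm diameter, about 40 g; origin at its centre, y along its length. Lies along the rack in the wide bin, under the roof till that is open; then it has rolled down the bin's floor (sloping 14 degrees) to the foot of the front sheet, about 80 mm before the housings, ends free for fingers from above (bin 202 mm wide inside).
- tray: Loose rectangular steel tray, 170 x 230 mm, 30 mm high, walls and floor 4 mm, about 0.8 kg, flat on the bench; origin at the centre of its underside, x along the short side, y along the long side, z up.

How it is judged:
On the way:
1. the wide bin has been tipped fully open (value of joint wide_bin above 0.85 rad), for 0.2 s.
At the end, for the whole second after the job is handed in: The wide bin is open (above 0.85 rad) and the stir bar lies on the floor of the steel tray, its centre within the walls and less than 20 mm above the tray's underside, at rest (under 0.06 m/s), with the tray flat on the bench (tilt under 0.1 rad) (value of joint wide_bin above 0.85 rad and x of stir_bar in the frame of tray between -0.081 and 0.081 m and y of stir_bar in the frame of tray between -0.111 and 0.111 m and z of stir_bar in the frame of tray below 0.02 m and linear speed of stir_bar below 0.06 m/s and angle between tray's own z axis and vertical below 0.1 rad); the robot touches nothing.
It also fails if it takes over 58 s, if anything falls off the work surface, if the arm or the gripper's body presses on something with over 40 N, if the wrist force passes 120 N, or if a joint passes its speed limit or range.

## Working session

There is one attempt and no reset: what is moved stays moved. The work goes in short steps, each a Python script; the robot and the scene stay as the last script left them, time stands still between calls to the robot, and variables do not carry over. Pictures are saved under pics/ and viewed, on a budget of 10 in all, crops included, one or two more only if the job needs it, and the job is handed in when it is done.

```bash
mkdir -p pics; ls
cat > h.py <<'E'
import numpy as np, cv2
from station import env, effector, solver, viewer, workorder, search_frame, tip_of
def shot(cam,fn=None):
    p,d=viewer.read_camera(cam)
    if fn: cv2.imwrite('pics/'+fn,p[:,:,::-1])
    return p,d
def cloud(cam,d):
    i=viewer.camera_info(cam);K=np.array(i['intrinsics']);v,u=np.mgrid[:d.shape[0],:d.shape[1]]
    P=np.stack([(u-K[0,2])/K[0,0]*d,-(v-K[1,2])/K[1,1]*d,-d],-1)
    return P@np.array(i['rotation']).T+np.array(i['eye'])
E
python3 - <<'E'
from h import *
np.set_printoptions(precision=4,suppress=True)
s=env.sense();print(s['t'],s['ee_pos'],s['tcp_rot'],s['gripper_width'])
im=[]
for c in ('side','top'):
    p,d=shot(c);im.append(p);np.save(f'{c}0.npy',cloud(c,d));i=viewer.camera_info(c)
    print(c,{k:np.round(v,3).tolist() if not isinstance(v,str) else v for k,v in i.items()})
    for n in('wide_pull','tray','wide_bin','stir_bar'):
        for f in(search_frame,tip_of):
            try:print(c,n,f.__name__,[(np.round(r['at'],3).tolist(),round(r['score'],2)) for r in f(c,n)[:3]])
            except Exception as e:print(c,n,f.__name__,e)
a=np.hstack(im)[:,:,::-1];cv2.imwrite('pics/a.png',cv2.resize(np.vstack(im)[:,:,::-1],(400,600)) if 0 else cv2.resize(a,(800,300)))
E
```

```text
pics
0.0 [ 0.1817 -0.6235  0.2136] [[-0.96   -0.0006  0.2799]
 [-0.2799  0.0017 -0.96  ]
 [ 0.0002 -1.     -0.0018]] 0.09190490329997951
side {'intrinsics': [[450.641, 0.0, 257.03], [0.0, 450.641, 182.147], [0.0, 0.0, 1.0]], 'eye': [0.045, 0.685, 1.074], 'rotation': [[-0.788, 0.461, -0.408], [-0.616, -0.579, 0.535], [0.01, 0.673, 0.739]]}
side wide_pull call [([0.603, 0.086, 0.137], 0.82)]
side wide_pull call [([0.61, 0.074, 0.219], 0.96)]
side tray call []
side tray call [([0.443, -0.294, -0.001], 0.95)]
side wide_bin call [([0.604, 0.085, 0.138], 0.56)]
side wide_bin call it knows: stir_bar, tray, wide_pull
side stir_bar call []
side stir_bar call []
top {'intrinsics': [[391.345, 0.0, 248.894], [0.0, 391.345, 187.117], [0.0, 0.0, 1.0]], 'eye': [0.455, 0.008, 1.001], 'rotation': [[-0.01, 0.989, -0.144], [-1.0, -0.011, -0.001], [-0.003, 0.144, 0.99]]}
top wide_pull call [([0.605, 0.08, 0.16], 0.66)]
top wide_pull call [([0.611, 0.079, 0.22], 0.75)]
top tray call [([0.443, -0.291, 0.004], 0.55)]
top tray call [([0.446, -0.287, 0.005], 0.56)]
top wide_bin call [([0.609, 0.078, 0.162], 0.79)]
top wide_bin call it knows: stir_bar, tray, wide_pull
top stir_bar call []
top stir_bar call []
```

View pics/a.png

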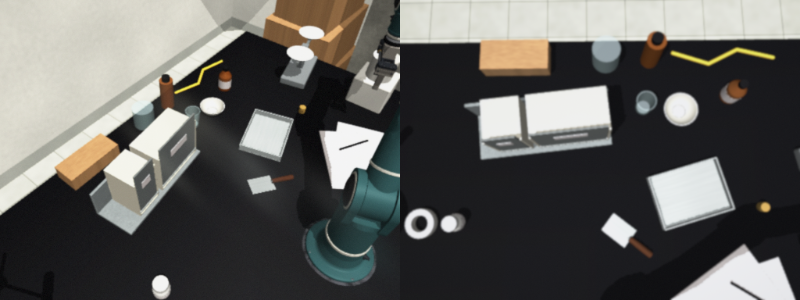

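The composite shows the rack upper left in the top view. The wide bin is on the right, about (525–610, 90–150), with the narrow one to its left. The tray is at about (690, 193). The stir bar is hidden. Next I fit the rack yaw from the depth.

Run:
```python
from h import *
np.set_printoptions(precision=4,suppress=True)
for c in('side','top'):
    P=np.load(c+'0.npy').reshape(-1,3)
    m=(P[:,2]>.200)&(P[:,2]<.24)&(abs(P[:,0]-.61)<.1)&(abs(P[:,1]-.1)<.25)
    Q=P[m];print(c,'rim',len(Q))
    if len(Q)>10:
        vx,vy,x0,y0=cv2.fitLine(Q[:,:2].astype(np.float32),cv2.DIST_HUBER,0,.01,.01).ravel();print(np.array([vx,vy,x0,y0]),np.degrees(np.arctan2(-vx,vy)))
        o=Q[np.argsort(Q[:,1])];print(o[:3],o[-3:],np.percentile(Q[:,2],[5,50,95]))
    F=P[(P[:,2]>.06)&(P[:,2]<.19)&(abs(P[:,1]-.08)<.08)&(P[:,0]<.64)&(P[:,0]>.5)]
    print('front',len(F));A=np.c_[F[:,1:],np.ones(len(F))]
    if len(F)>50:
        k=cv2.fitLine(F[:,[0,1]].astype(np.float32),cv2.DIST_HUBER,0,.01,.01).ravel();print('front line',k,F.mean(0))
    R=P[(abs(P[:,2]-.182)<.012)&(P[:,0]>.60)&(P[:,0]<.8)&(abs(P[:,1]-.1)<.25)];print('roof',len(R),R.min(0),R.max(0),np.median(R[:,2]))
    T=P[(P[:,2]<.045)&(P[:,2]>.015)&(abs(P[:,0]-.445)<.16)&(abs(P[:,1]+.29)<.17)]
    if len(T)>10:print('tray',cv2.minAreaRect(T[:,:2].astype(np.float32)),np.percentile(T[:,2],[5,95]))
    T=P[(P[:,2]<.012)&(abs(P[:,0]-.445)<.05)&(abs(P[:,1]+.29)<.05)];print('trayfloor z',np.median(T[:,2]))
```

```text
side rim 633
[ 0.1062 -0.9943  0.6052  0.1052] -173.90486
[[ 0.62   -0.0286  0.2165]
 [ 0.6195 -0.028   0.2096]
 [ 0.6189 -0.0272  0.2068]] [[0.5852 0.3065 0.2038]
 [0.5887 0.3065 0.2207]
 [0.5881 0.3066 0.2055]] [0.2017 0.2157 0.2234]
front 1140
front line [ 0.1012 -0.9949  0.6076  0.0752] [0.6085 0.0853 0.1311]
roof 3829 [ 0.6001 -0.0342  0.1701] [0.7435 0.3268 0.194 ] 0.1818913087046401
tray ((0.42753466963768005, -0.24624592065811157), (0.18488110601902008, 0.3335602581501007), 20.25503158569336) [0.0162 0.0325]
trayfloor z 0.004089591659729885
top rim 720
[ 0.1018 -0.9948  0.5963  0.1983] -174.15895
[[ 0.6189 -0.0268  0.2035]
 [ 0.6185 -0.0263  0.2159]
 [ 0.6195 -0.0261  0.2209]] [[0.5838 0.306  0.2095]
 [0.5841 0.306  0.2204]
 [0.5861 0.306  0.2206]] [0.2027 0.2201 0.2229]
front 1355
front line [ 0.1191 -0.9929  0.609   0.0804] [0.6175 0.0855 0.1545]
roof 7958 [ 0.6    -0.0344  0.17  ] [0.743  0.3264 0.194 ] 0.18120735322118664
tray ((0.41987118124961853, -0.2500905990600586), (0.19470855593681335, 0.3222886323928833), 15.90579891204834) [0.017  0.0318]
trayfloor z 0.0037010435050761625
```

```bash
cat >> h.py <<'E'
hd=np.array([-.1045,.9945,0]);n=np.array([.9945,.1045,0]);dn=np.array([0,0,-1.])
R0=np.c_[n,dn,hd]; R1=np.c_[-n,dn,-hd]
M=np.array([.609,.078,.222])
E
python3 - <<'E'
from h import *
np.set_printoptions(precision=3,suppress=True)
H=M-[0,0,.19]
up=M+.035*n+[0,0,.10]
best=None
for R in(R0,R1):
    q=solver.inverse_kinematics(up,R);print(q)
    if q is not None and (best is None or abs(q[6])<abs(best[0][6])): best=(q,R)
R=best[1];np.save('R.npy',R)
effector.grasp(10)
env.reach(up,R)
env.movel(M+.03*n+[0,0,-.025],rate=.15)
print(env.sense()['t'],env.sense()['wrist_force'])
r=.166
for th in(.05,.2,.35,.5,.62):
    p=H+(-r*np.sin(th)+.014)*n+[0,0,r*np.cos(th)]
    p[2]=min(p[2],.197)
    env.movel(p,rate=.08)
    print(th,env.sense()['ee_pos'],env.sense()['wrist_force'])
env.movel(p+[0,0,.15],rate=.2)
env.pause(1.5)
print(env.sense()['t'])
effector.release()
env.movel(p+[0,-.2,.2],rate=.25)
a,d=shot('top');np.save('top1.npy',cloud('top',d))
b,d=shot('side');np.save('side1.npy',cloud('side',d))
cv2.imwrite('pics/b.png',np.hstack([b[90:370,60:400],a[90:370,70:410]])[:,:,::-1])
for c in('side','top'):
    for nm in('stir_bar','wide_pull','tray'):
        print(c,nm,[(np.round(r['at'],3).tolist(),round(r['score'],2)) for r in tip_of(c,nm)[:3]], [(np.round(r['at'],3).tolist(),round(r['score'],2)) for r in search_frame(c,nm)[:3]])
print(env.sense()['t'])
E
```

```text
[ 0.453  0.575 -0.971  1.433  0.475  1.381  1.144]
[ 0.314  0.49  -0.72   1.442  0.325  1.331 -1.891]
6.1083 [ 0.551 -0.251  0.484]
0.05 [0.615 0.078 0.198] [ 0.775 -0.558  0.383]
0.2 [0.59  0.076 0.195] [-0.29   0.389 -0.255]
0.35 [0.566 0.073 0.188] [0.257 0.616 0.178]
0.5 [0.544 0.071 0.178] [ 1.193 -0.312 -0.072]
0.62 [0.527 0.069 0.167] [ 1.047  0.683 -0.333]
10.7333
side stir_bar [([0.529, 0.074, 0.097], 0.59)] [([0.524, 0.08, 0.102], 0.68)]
side wide_pull [([0.449, 0.063, 0.132], 0.73)] [([0.542, 0.078, 0.102], 0.73)]
side tray [([0.444, -0.294, -0.0], 0.8)] [([0.443, -0.289, 0.003], 0.63)]
top stir_bar [([0.524, 0.077, 0.1], 0.49)] []
top wide_pull [([0.45, 0.06, 0.135], 0.82)] [([0.526, 0.073, 0.106], 0.73)]
top tray [([0.448, -0.289, 0.001], 0.66)] [([0.423, -0.244, 0.003], 0.92)]
13.7833
```

View pics/b.png

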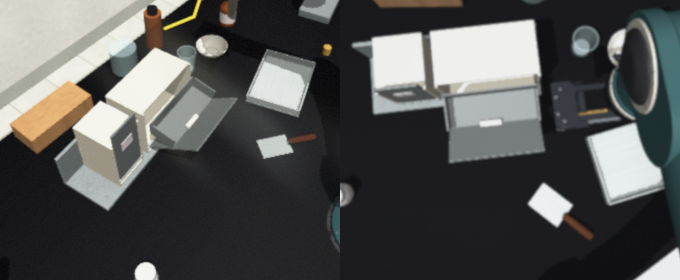

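The bin hangs open and the white bar is at its foot: (190, 121) in the left crop (side camera) and (490, 122) in the right crop (top camera), mid-width with both ends free. I'll locate it precisely from the white pixels in both views.

Run:
```python
from h import *
np.set_printoptions(precision=4,suppress=True)
im=cv2.imread('pics/b.png')
for c,o,x0 in(('side',(60,90),0),('top',(70,90),340)):
    P=np.load(c+'1.npy')[90:370,o[0]:o[0]+340];I=im[:,x0:x0+340].astype(int)
    m=(np.linalg.norm(P-[.527,.076,.1],axis=2)<.05)
    w=m&(I.min(2)>185);Q=P[w]
    print(c,w.sum(),Q.mean(0),'along',np.percentile((Q-M)@hd,[0,3,97,100]),'into',np.percentile((Q-M)@n,[3,50,97]),'z',np.percentile(Q[:,2],[3,50,97]))
    k=cv2.fitLine(Q[:,:2].astype(np.float32),cv2.DIST_HUBER,0,.01,.01).ravel();print('dir',k)
    # profile of bin surface beside the bar
    B=np.load(c+'1.npy').reshape(-1,3);a=(B-M)@hd;f=(B-M)@n
    for s in np.arange(-.15,-.01,.01):
        k=(abs(f-s)<.004)&(abs(a)>.04)&(abs(a)<.09)&(B[:,2]<.2);print(round(s,2),k.sum(),np.percentile(B[k,2],[10,50,90]) if k.any() else '')
```

```text
side 77 [0.5283 0.0752 0.1045] along [-0.0296 -0.0195  0.0297  0.03  ] into [-0.0875 -0.0811 -0.0689] z [0.0928 0.1055 0.1091]
dir [ 0.1788 -0.9839  0.5283  0.0752]
-0.15 153 [-0.0015  0.0027  0.1358]
-0.14 140 [-0.0013  0.0027  0.1294]
-0.13 135 [-0.0015  0.0031  0.1238]
-0.12 138 [-0.0018  0.0035  0.1172]
-0.11 114 [-0.0014  0.1063  0.1111]
-0.1 104 [-0.0015  0.1008  0.1045]
-0.09 106 [-0.0018  0.0941  0.0981]
-0.08 127 [-0.0012  0.0902  0.0938]
-0.07 113 [-0.001   0.093   0.0971]
-0.06 106 [-0.0008  0.0954  0.0994]
-0.05 106 [0.0001 0.0982 0.1014]
-0.04 111 [-0.0004  0.1013  0.1043]
-0.03 107 [-0.0005  0.1031  0.1067]
-0.02 114 [0.0008 0.1064 0.1112]
top 135 [0.5273 0.0762 0.1049] along [-0.0182 -0.0168  0.0298  0.0332] into [-0.0877 -0.0814 -0.0747] z [0.098  0.1053 0.1093]
dir [ 0.0873 -0.9962  0.5273  0.0762]
-0.15 167 [0.1309 0.1336 0.1366]
-0.14 157 [0.125  0.1275 0.1299]
-0.13 159 [0.1187 0.121  0.1235]
-0.12 155 [0.112  0.1142 0.117 ]
-0.11 146 [0.1051 0.1081 0.1112]
-0.1 145 [0.0989 0.1016 0.1046]
-0.09 144 [0.0924 0.0949 0.0984]
-0.08 146 [0.0893 0.0911 0.0932]
-0.07 150 [0.0913 0.0937 0.0953]
-0.06 153 [0.0936 0.0962 0.0983]
-0.05 154 [0.0967 0.0985 0.1009]
-0.04 150 [0.0986 0.1009 0.1031]
-0.03 153 [0.1017 0.1037 0.1061]
-0.02 155 [0.1045 0.1065 0.1084]
```

Run:
```python
from h import *
np.set_printoptions(precision=4,suppress=True)
R=np.load('R.npy')
B=M+.006*hd-.079*n
env.reach(np.r_[B[:2],.25],R)
env.movel(np.r_[B[:2],.125],rate=.12)
f0=env.sense()['wrist_force'].copy() if hasattr(env.sense()['wrist_force'],'copy') else np.array(env.sense()['wrist_force'])
for z in(.105,.102,.100,.0985,.097):
    env.movel(np.r_[B[:2],z],rate=.03);f=np.array(env.sense()['wrist_force'])-f0;print(z,env.sense()['ee_pos'],f)
    if f[2]>4: break
effector.grasp(15)
s=env.sense();print('w',s['gripper_width'],s['t'],s['wrist_force'])
if s['gripper_width']>.04:
    env.movel(np.r_[B[:2],.25],rate=.1)
    s=env.sense();print('lifted w',s['gripper_width'],s['t'])
p,d=shot('side');cv2.imwrite('pics/c.png',cv2.resize(p[90:330,100:420],None,fx=2,fy=2)[:,:,::-1])
print([(np.round(r['at'],3).tolist(),round(r['score'],2)) for r in tip_of('side','stir_bar')[:3]])
```

```text
0.105 [0.5299 0.0758 0.1051] [-0.2435 -0.2118 -0.0325]
0.102 [0.5297 0.0756 0.1019] [ 0.4527 -0.6635  0.8621]
0.1 [0.5297 0.0757 0.0999] [ 0.2974 -0.2303 -0.6554]
0.0985 [0.5297 0.0757 0.0984] [-0.016  -0.6293 -1.7879]
0.097 [0.5298 0.0757 0.0969] [ 0.1303 -0.3058 -0.8385]
w 0.050109470843275286 18.4417 [-0.2034 -0.0097  0.5703]
lifted w 0.049667724240332514 20.125
[([0.531, 0.072, 0.249], 0.63)]
```

View pics/c.png

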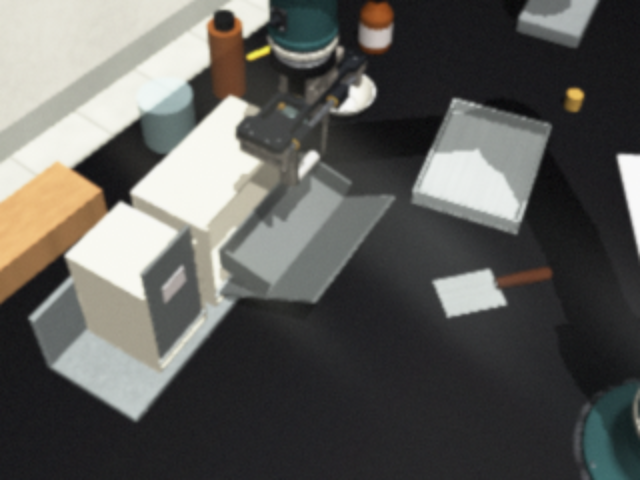

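The bar is gripped between the fingers at (308, 163), width 50 mm, and the bin is still open. Next I place it in the tray at (483, 165).

Run:
```python
from h import *
np.set_printoptions(precision=4,suppress=True)
P=np.load('top0.npy').reshape(-1,3)
T=P[(P[:,2]<.036)&(P[:,2]>.02)&(np.linalg.norm(P[:,:2]-[.445,-.29],axis=1)<.150)]
print('tray',cv2.minAreaRect(T[:,:2].astype(np.float32)))
h2=np.array([-.284,.9588,0]);h2/=np.linalg.norm(h2);n2=np.cross(dn,h2);R=np.c_[n2,dn,h2]
C=np.array([.445,-.291])
print(solver.inverse_kinematics(np.r_[C,.2],R))
env.movel(env.sense()['ee_pos']+np.array([0,-.12,.03]),rate=.2)
env.reach(np.r_[C,.2],R)
env.movel(np.r_[C,.06],rate=.15)
s=env.sense();print('w',s['gripper_width'],s['wrist_force'])
f0=s['wrist_force'][2]
for z in(.02,.015,.0125,.011):
    env.movel(np.r_[C,z],rate=.04);f=env.sense()['wrist_force'][2]-f0;print(z,f)
    if f>3:break
effector.release();env.pause(.3)
env.movel(np.r_[C,.2],rate=.1)
env.movel(np.r_[C[0]-.05,C[1]-.25,.3],rate=.25)
env.pause(.5)
for c in('side','top'):
    p,d=shot(c)
    if c=='side':a=p
    for nm in('stir_bar','wide_pull','tray'):
        print(c,nm,[(np.round(r['at'],3).tolist(),round(r['score'],2)) for r in tip_of(c,nm)[:2]])
print(env.sense()['t'])
cv2.imwrite('pics/d.png',np.hstack([a[90:370,80:430],p[90:370,150:500]])[:,:,::-1])
```

```text
tray ((0.4442274272441864, -0.29050663113594055), (0.17048855125904083, 0.23087425529956818), 15.759160041809082)
[ 1.3249  0.5114 -1.0455  1.8592  0.5048  1.0664  1.9384]
w 0.04961456703829236 [-0.4444 -0.8786 -0.7247]
0.02 0.3010145450761329
0.015 1.1865487389369462
0.0125 -0.5050441183408092
0.011 1.3693758579227973
side stir_bar []
side wide_pull [([0.449, 0.058, 0.137], 0.82)]
side tray [([0.445, -0.292, 0.0], 0.73)]
top stir_bar [([0.439, -0.292, 0.011], 0.52)]
top wide_pull [([0.45, 0.064, 0.133], 0.97)]
top tray [([0.451, -0.292, 0.0], 0.59)]
30.3
```

View pics/d.png

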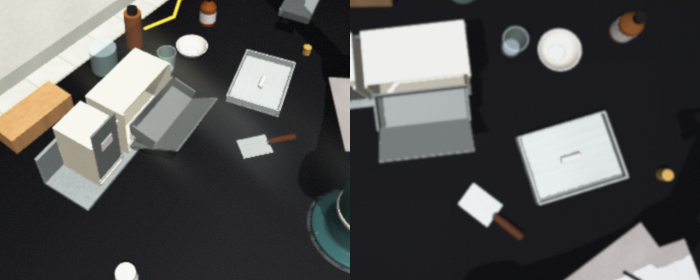

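The bar lies in the middle of the tray, at (262, 82) in the left crop (side) and (570, 157) in the right crop (top). The bin is empty and open, and the arm is clear, so I hand in.

```bash
python3 -c "
from h import *
print(workorder.finish_job(), env.sense()['t'])"
```

```text
the job is handed in; nothing more can be done
the job is handed in; nothing more can be done
```

I tipped the wide bin open with the closed fingers set behind its top edge. I then gripped the stir bar by its ends and laid it in the middle of the tray. The job is handed in at about 30 s on the robot clock, inside the 58 s limit; it reported no verdict.

**Last checks, just before hand-in:**
- **Bin:** its top edge stood at a height of about 0.135 m and about 0.16 m in front of its shut position. That is about 1.0 rad, fully open.
- **Bar:** the top camera put it at (0.439, -0.292, 0.011) m, within about 10 mm of the tray's centre (0.445, -0.291) and at about the right height for lying on its floor.
- **Tray and arm:** both pictures showed the tray where it started and the arm clear of everything. I did not measure the tray's tilt.

**Disagreement:** the side network did not report the bar in the last check, though it is plain to see in that picture.

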